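Index the lens carriage to the notch in front of the plaster jaw model

TASK

On the inspection slide, grip the black knob of the lens carriage and slide the carriage along its rail until the spring ball underneath drops into the notch in front of the bay where the white plaster jaw model lies, whichever of the three bays that is. Finish still gripping the knob, with the carriage at rest and the ball fully home in that notch; leave the things in the bays and on the bench where they are.

Things in the scene. Friction and masses are not known exactly. Their poses are not given: they have to be found in the camera images.
- slide_base: inspection slide, fixed: grey plate 175 (x) x 360 (y) mm, its top 16 mm above the bench; origin on the bench. Rail along its own y at x = -48 mm (robot's side); end stops (tops 38 mm above the bench) at y = -174 and +174 mm. Three bays on the plate behind the rail, at x = +54 mm and y = -75, +10, +95 mm, parted by 4 mm high ribs
- carriage (a joint): position of the lens carriage along the rail, 0 to 0.27 m, growing along slide_base's +y. At 0 the carriage's middle (knob, ball, lens) is at slide_base y = -140 mm. It starts parked between 0 and 0.042, before the first notch. Sliding friction about 1 N
- knob (a point): middle of the upright black round knob on the carriage, 24 mm in diameter, 74 mm above the bench; the knob's top is 15 mm higher, the grey tongue it stands on 25 mm lower. Grip it from above, from any side. The ringed lens (50 mm wide, top 103 mm above the bench) stands 71 mm behind it. Axes as slide_base
- ball_line (a point): point on the carriage on the spring ball's centre line, 63 mm behind the knob's axis (own +x), at the height of the notch bar's top. The 12 mm ball rides on the bar with about 8 N and drops 1.5 mm into a notch. Within about 3 mm of a notch's middle it pulls a free carriage in by itself; about 7 N along the rail draws it out
- notch0 (a point): middle of the first notch, an 8 mm wide gap in the top of the dark steel bar behind the rail; nominally at slide_base y = -75 mm, in front of the first bay (joint about 0.065). The bar is adjustable: all three notches stand together up to 6 mm to either side of nominal. Axes as slide_base
- notch1 (a point): the same for the second notch, nominally at slide_base y = +10 mm (joint about 0.15)
- notch2 (a point): the same for the third notch, nominally at slide_base y = +95 mm (joint about 0.235)
- jaw_model: loose white plaster jaw model with teeth, 75 x 67 x 32 mm, origin under its middle; it lies in one of the three bays
- bur_rack: loose small clear stand with polishers on upright shanks, 32 x 68 x 70 mm, origin under its middle, in another bay
- crown_box: loose clear box with crowns in it, 55 x 67 x 44 mm, origin under its middle, in another bay
- paste_jar: loose bystander on the bench to the right: round jar with a ribbed cap, 43 mm in diameter, 72 mm high, origin under its middle
- tweezers: loose bystander on the bench to the left: steel tweezers, 126 mm long, 12 mm high, origin under its middle
There are look-alikes about, which are no part of the job. What is shaped like the jaw_model but blue or turquoise is not meant.

How it is judged:
At the end, for the whole second after the job is handed in: The ball is within 2 mm, along the rail, of the middle of the notch in front of the jaw model; the carriage is at rest; the fingers press on the carriage with over 1.5 N, the TCP within 30 mm of the knob's middle; the things in the bays, the jar and the tweezers are within 15 mm of where they were (((y of jaw_model in the frame of notch0 between -0.03 and 0.03 m and y of ball_line in the frame of notch0 between -0.002 and 0.002 m) or (y of jaw_model in the frame of notch1 between -0.03 and 0.03 m and y of ball_line in the frame of notch1 between -0.002 and 0.002 m) or (y of jaw_model in the frame of notch2 between -0.03 and 0.03 m and y of ball_line in the frame of notch2 between -0.002 and 0.002 m)) and contact force between the fingers and carriage above 1.5 N and velocity of joint carriage between -0.005 and 0.005 m/s and distance between the grasp point and knob below 0.03 m and distance of each of jaw_model, bur_rack, crown_box, paste_jar, tweezers from where it was at the start of the episode below 0.015 m); the arm keeps its last pose, push and grip.
It fails at once if a thing in a bay or a bystander on the bench is shifted by more than 20 mm (distance of any of jaw_model, bur_rack, crown_box, paste_jar, tweezers from where it was at the start of the episode above 0.02 m).
It also fails if it takes over 40 s, if anything falls off the work surface, if the arm or the gripper's body presses on something with over 40 N, if the wrist force passes 120 N, or if a joint passes its speed limit or range.

ROBOT

A 6-joint arm with a two-finger parallel gripper is mounted at the origin on a cart in front of the work surface, level with it; the furniture and walls round the work are solid. World frame = base frame: x ahead of the robot, y to its left, z up, the work surface at z = 0. Lengths are in m, angles in rad, forces in N, time in s.
With the tool pointing down it reaches from about 0.3 to 0.85 m from the base axis. Payload 4.2 kg.
Tool frame: the origin (TCP) lies between the finger pads, 19 mm behind the fingertips; this is the grasp point; z points along the fingers, y is the line along which they close (so a half turn about z gives the same grasp; the last joint's range is limited). The gripper opens to 91 mm and grips with 3 to 60 N. Pads are 32 mm wide; open, the fingers measure 118 mm over their backs; the gripper's body (76 mm by 178 mm) begins 60 mm behind the grasp point.
Start: joints at [-1.361, 0.32, 1.565, -0, 1.257, -0.02], TCP at [0.131, -0.56, 0.233] pointing down, gripper open.
Joint ranges: [-3.11, 3.11], [-0.84, 2.01], [0.21, 2.61], [-1.34, 4.49], [0.05, 2.63], [-2.56, 2.56]. Speed limits (rad/s): [2.57, 2.57, 3.14, 3.14, 3.14, 3.14].

INTERFACE

Orientations are given as a unit quaternion [w, x, y, z].
In Python, from rig import env gives the robot as it stands.
- The arm moves only by the shell command python3 -m creep 'ROWS' [OPENING]. ROWS is JSON, a list that holds one entry, the list of rows, each a list of 6 numbers: the shift along the world's x, y, z in units of 30 mm (1.0 is 30 mm), then the turn, a rotation vector about the world's x, y, z in rad. In form: [[[tx, ty, tz, rx, ry, rz], ...]]. A call has 1 to 20 rows; each row shifts and turns the commanded pose from where the row before left it; what a row does not reach is not made up. A row lasts 1/12 s, in which the tool goes at most 41.7 mm and 7.16 degrees, less where a joint would pass 70% of its speed; a pose out of reach is approached as far as the arm can. A call is refused whole if a number of a shift passes 1 or a number of a turn 0.125, either way. A call with a gripper value outside its range is refused whole. OPENING is the gripper command: -1 is shut, 1 is fully open, values between are in proportion, set as the call begins (- or left out, the last holds). The fingers move at their own pace and stop on an object; the grip force is fixed at half the most. Time passes only in rows, so rows that do not move let the fingers close. It gives the time, the measured TCP pose, the force, the opening and the grip force at its end, in the units of the state.
- env.read_state(): the state, without advancing time (a new reading comes with each control period).
- env.grab_frame(name): name is "scene" or "top"; returns the picture (420x560x3 uint8, blue, green, red); there is no depth.
- env.camera_info(name): a dict with "camera_matrix" (3x3 intrinsics, pixels), "R" (3x3) and "t" (3): a world point X has camera coordinates R X + t. Camera axes: x right, y down, z forward; pixel columns grow to the right and rows downward; lengths in m; the calibration is good to about 2 mm. A picture is of the moment at which its call begins. camera_info takes no time and is no camera call.
- env.job_done(): hands the job in; it is judged then, once.
The state is a dict: "t": time; "joints": joint angles; "qd": joint speeds; "effort": joint torques, N m; "position": TCP position; "tcp_rot": TCP orientation; "ft_force": force on the tool from outside, world axes, zero at the start; "moment": the same for the moment, N m; "opening": finger opening in m; "finger_force": force on a finger pad.
Only numpy, scipy, OpenCV 4.12 (cv2) and the standard library are available. Lean on these libraries where they do the work, as an engineer would, in place of code of your own. Each camera call takes 0.05 s, during which the arm holds its last target. There are 200 camera calls.

## Working session

There is one attempt and no reset: what is moved stays moved. The work goes in short steps, Python scripts to look and compute and a shell command to move; the robot and the scene stay as the last step left them, time stands still between calls to the robot, and variables do not carry over. Pictures are saved under pics/ and viewed, at most 10 in all, crops included, and the job is handed in when it is done.

```bash
ls; mkdir -p pics; python3 - <<'E'
from rig import env
import cv2
for n in ("scene","top"):
    cv2.imwrite(f"pics/{n}0.png",env.grab_frame(n)); c=env.camera_info(n); print(n,c)
print(env.read_state())
E
```

```text
pics
scene {'camera_matrix': array([[497.02813669,   0.        , 265.43143075],
       [  0.        , 497.02813669, 212.45230051],
       [  0.        ,   0.        ,   1.        ]]), 'R': array([[-0.76095887, -0.64867731,  0.01262332],
       [-0.38986404,  0.4416217 , -0.80806949],
       [ 0.51860161, -0.61982903, -0.58895191]]), 't': array([0.42322006, 0.33139534, 1.09710588])}
top {'camera_matrix': array([[413.29241223,   0.        , 275.75540114],
       [  0.        , 413.29241223, 206.95770502],
       [  0.        ,   0.        ,   1.        ]]), 'R': array([[ 0.02540217, -0.99946111,  0.02079008],
       [-0.98233794, -0.02881279, -0.18488376],
       [ 0.18538315, -0.01572643, -0.98254047]]), 't': array([-0.06600059,  0.59671505,  1.07209126])}
{'t': 0.1, 'joints': array([-1.36097453e+00,  3.20219712e-01,  1.56554331e+00,  3.84974290e-05,
        1.25740800e+00, -2.00161873e-02]), 'qd': array([ 0.00031159, -0.00049805, -0.00234618,  0.0011931 ,  0.00056135,
       -0.00216306]), 'effort': array([ 8.21661024e-05, -4.13333952e+01, -2.32510060e+01,  7.28723849e-02,
        4.22470970e-02, -5.32895967e-05]), 'position': array([ 0.13091163, -0.55946679,  0.23201441]), 'tcp_rot': array([-7.87371570e-04,  9.93404449e-01,  1.14660268e-01, -5.65596574e-05]), 'ft_force': array([-1.01466272,  0.67252252, -0.18422794]), 'moment': array([-0.00782442,  0.03391437, -0.020816  ]), 'finger_force': 0.0, 'opening': 0.09133432893426077}
```

View pics/scene0.png

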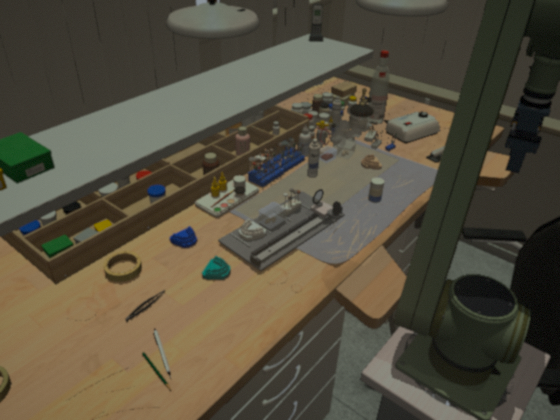

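View pics/top0.png

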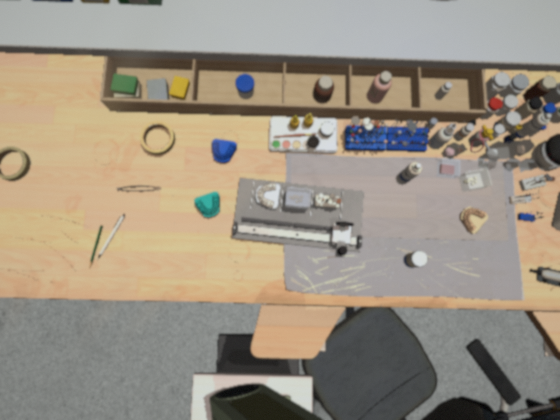

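Top view: the carriage with its knob is at (342,248). Bay contents are a white jaw at (268,195), a box at (298,198) and a rack at (328,200). Jaw look-alikes are blue (223,150), turquoise (207,204) and tan (474,218). Only the white one at (268,195) lies in a bay. I'll confirm with an enlarged crop.

```bash
python3 - <<'E'
import cv2,numpy as np
a=cv2.imread("pics/top0.png")[170:265,225:375]; b=cv2.imread("pics/scene0.png")[180:270,210:350]
cv2.imwrite("pics/tc.png",cv2.resize(a,None,fx=5.3,fy=5.3,interpolation=3)); cv2.imwrite("pics/sc.png",cv2.resize(b,None,fx=5.7,fy=5.7,interpolation=3))
E
```

```text
(no output)
```

View pics/tc.png

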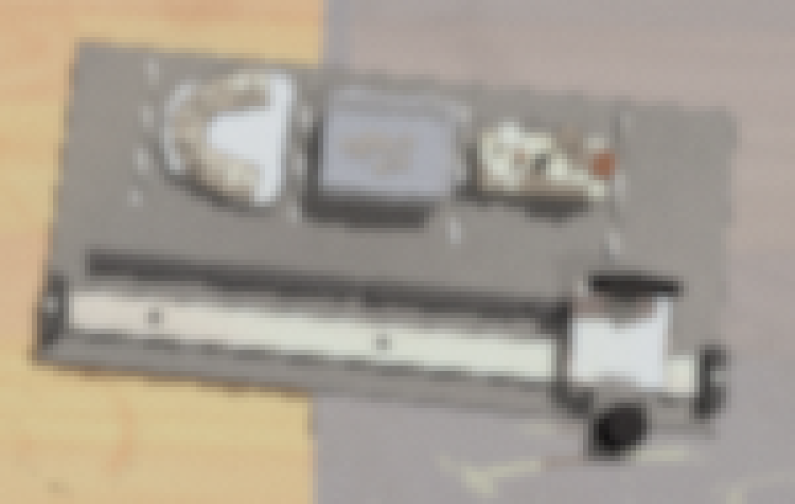

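View pics/sc.png

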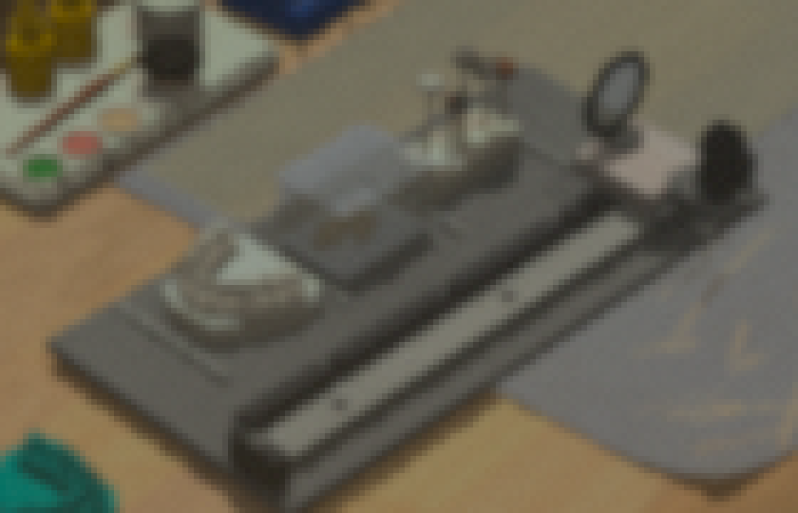

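The two crops confirm the white jaw is in the third bay (+y end), top crop (230,135), so notch2 is the target. The knob is at top crop (622,425) and scene crop (728,163). Next I triangulate the knob and fit the slide pose.

```bash
cat > h.py <<'E'
from rig import env
import numpy as np
from scipy.optimize import least_squares
C={n:env.camera_info(n) for n in("scene","top")}
def proj(n,X):
    c=C[n]; p=c["camera_matrix"]@(c["R"]@np.asarray(X)+c["t"]); return p[:2]/p[2]
def un(n,p):
    return (p[0]/5.3+225-.4,p[1]/5.3+170-.4) if n=="top" else (p[0]/5.7+210-.4,p[1]/5.7+180-.4)
def tri(a,b): return least_squares(lambda X:np.r_[proj("top",X)-a,proj("scene",X)-b],[.5,0,.05])
def base(q,s):
    c,d=np.cos(q[2]),np.sin(q[2]); return [q[0]+c*s[0]-d*s[1],q[1]+d*s[0]+c*s[1],s[2]]
E
python3 - <<'E'
from h import *
def show(n,a,b):
    r=tri(un("top",a),un("scene",b)); print(n,r.x.round(4),r.fun.round(2))
show("knob",(621,424),(726,155))
show("farleft",(80,42),(52,346))
show("screw1",(154,317),(340,403)); show("screw2",(382,342),(510,296))
show("jaw corner",(290,205),(318,290))
obs=[("top",(80,42),(.0875,.18,.016)),("top",(735,108),(.0875,-.18,.016)),("scene",(52,346),(.0875,.18,.016)),("top",(36,362),(-.0875,.18,.016))]
r=least_squares(lambda q:np.r_[tuple(proj(n,base(q,s))-un(n,p) for n,p,s in obs)],[.5,0,0])
print(r.x,r.fun.round(2))
for y in(-75,10,95): print(base(r.x,(.054,y/1e3,.016)))
K=tri(un("top",(621,424)),un("scene",(726,155))).x
c,d=np.cos(r.x[2]),np.sin(r.x[2]);v=K[:2]-r.x[:2]; print("knob in base",c*v[0]+d*v[1],-d*v[0]+c*v[1])
E
```

```text
knob [ 0.483  -0.2284  0.073 ] [ 0.53  0.93 -1.18 -0.11]
farleft [0.6879 0.0541 0.0105] [ 0.45  0.72 -0.82 -0.22]
screw1 [0.5374 0.0087 0.0283] [ 0.27  0.44 -0.5  -0.1 ]
screw2 [ 0.5272 -0.111   0.0279] [ 0.34  0.58 -0.69 -0.1 ]
jaw corner [ 0.6035 -0.059   0.0217] [-0.47 -0.77  0.91  0.18]
[ 0.58723382 -0.11619175 -0.07047969] [-0.76  0.45  0.76  0.33 -1.49 -1.1   0.48  0.74]
[np.float64(0.6358181529231611), np.float64(-0.1948083027222972), 0.016]
[np.float64(0.6418039677750765), np.float64(-0.11001932926136544), 0.016]
[np.float64(0.6477897826269919), np.float64(-0.025230355800433688), 0.016]
knob in base -0.09602291734512901 -0.11927449742120695
```

```bash
python3 -m creep '[[[0.84,0.79,0,0,0,-0.102],[0.84,0.79,0,0,0,-0.102],[0.84,0.79,0,0,0,-0.102],[0.84,0.79,0,0,0,0],[0.84,0.79,0,0,0,0],[0.84,0.79,0,0,0,0],[0.84,0.79,0,0,0,0],[0.84,0.79,0,0,0,0],[0.84,0.79,0,0,0,0],[0.84,0.79,0,0,0,0],[0.84,0.79,0,0,0,0],[0.84,0.79,0,0,0,0],[0.84,0.79,0,0,0,0],[0.84,0.79,-0.5,0,0,0],[0,0,-0.5,0,0,0],[0,0,-0.5,0,0,0],[0,0,0,0,0,0],[0,0,0,0,0,0]]]' 1
python3 - <<'E'
from h import *
import cv2
a=env.grab_frame("top")[150:290,250:440]; b=env.grab_frame("scene")[120:260,240:430]
cv2.imwrite("pics/hov.png",cv2.resize(np.vstack([a,b]),None,fx=2.1,fy=2.1,interpolation=3))
E
```

```text
t: 1.6
position: [0.4833, -0.2277, 0.187]
tcp_rot: [-0.0, 0.999, -0.038, -0.001]
ft_force: [-0.3, -0.4, 0.6]
opening: 0.0909
finger_force: 0.0
```

View pics/hov.png

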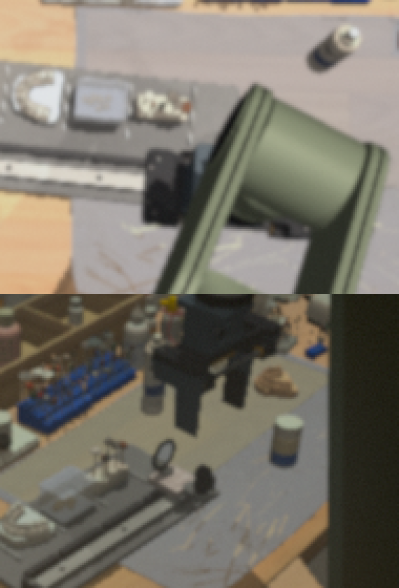

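The hover picture shows the open fingers, tips at about (187,430) and (237,405), above and either side of the knob at (203,478), with the jar clear. I'll descend.

```bash
python3 -m creep '[[[0,0,-0.61,0,0,0],[0,0,-0.61,0,0,0],[0,0,-0.61,0,0,0],[0,0,-0.61,0,0,0],[0,0,-0.61,0,0,0],[0,0,-0.6,0,0,0],[0,0,0,0,0,0],[0,0,0,0,0,0]]]' 1
python3 -m creep '[[[0,0,0,0,0,0],[0,0,0,0,0,0],[0,0,0,0,0,0],[0,0,0,0,0,0],[0,0,0,0,0,0],[0,0,0,0,0,0],[0,0,0,0,0,0],[0,0,0,0,0,0],[0,0,0,0,0,0],[0,0,0,0,0,0]]]' -1
```

```text
t: 2.37
position: [0.4838, -0.2286, 0.0787]
tcp_rot: [0.0, 0.999, -0.038, -0.0]
ft_force: [0.9, 0.4, -0.2]
opening: 0.0913
finger_force: 0.0
t: 3.2
position: [0.4838, -0.2281, 0.0782]
tcp_rot: [0.0, 0.999, -0.038, -0.0]
ft_force: [-0.7, -0.0, 0.7]
opening: 0.0277
finger_force: 0.0
```

```bash
python3 -m creep '[[[0,0,0,0,0,0],[0,0,0,0,0,0],[0,0,0,0,0,0],[0,0,0,0,0,0]]]' -1
python3 - <<'E'
from h import *
p=env.read_state()["position"]
for yaw in(-.070,-.078,-.085):
  c,d=np.cos(yaw),np.sin(yaw); v=p[:2]-np.array([.5872,-.1162]); print(yaw,(c*v[0]+d*v[1]).round(4),(-d*v[0]+c*v[1]+.14).round(4))
E
```

```text
t: 3.53
position: [0.4837, -0.228, 0.0782]
tcp_rot: [-0.0, 0.999, -0.038, -0.0]
ft_force: [0.2, 0.7, 0.5]
opening: 0.0232
finger_force: 30.0
-0.07 -0.0954 0.0212
-0.078 -0.0944 0.0204
-0.085 -0.0936 0.0198
```

```bash
python3 -m creep '[[[0.01,0.1,0,0,0,0],[0.025,0.33,0,0,0,0],[0.025,0.33,0,0,0,0],[0.025,0.33,0,0,0,0],[0.025,0.33,0,0,0,0],[0.025,0.33,0,0,0,0],[0.025,0.33,0,0,0,0],[0.025,0.33,0,0,0,0],[0.025,0.33,0,0,0,0],[0.025,0.33,0,0,0,0],[0.01,0.1,0,0,0,0],[0,0,0,0,0,0],[0,0,0,0,0,0]]]' -1
```

```text
t: 4.62
position: [0.4915, -0.1321, 0.0782]
tcp_rot: [-0.001, 0.999, -0.038, 0.0]
ft_force: [2.3, 3.9, -2.0]
opening: 0.0235
finger_force: 30.0
```

```bash
python3 -m creep '[[[0.01,0.1,0,0,0,0],[0.026,0.33,0,0,0,0],[0.026,0.33,0,0,0,0],[0.026,0.33,0,0,0,0],[0.026,0.33,0,0,0,0],[0.026,0.33,0,0,0,0],[0.026,0.33,0,0,0,0],[0.026,0.33,0,0,0,0],[0.026,0.33,0,0,0,0],[0.026,0.33,0,0,0,0],[0.01,0.1,0,0,0,0],[0,0,0,0,0,0],[0,0,0,0,0,0],[0,0,0,0,0,0]]]' -1
python3 -m creep '[[[0.005,0.07,0,0,0,0],[0,0,0,0,0,0],[0,0,0,0,0,0]]]'
python3 -m creep '[[[0.005,0.07,0,0,0,0],[0,0,0,0,0,0],[0,0,0,0,0,0]]]'
```

```text
t: 5.78
position: [0.4992, -0.0372, 0.0783]
tcp_rot: [-0.001, 0.999, -0.039, 0.0]
ft_force: [4.4, 4.5, -5.6]
opening: 0.0235
finger_force: 30.0
t: 6.03
position: [0.4993, -0.036, 0.0782]
tcp_rot: [0.0, 0.999, -0.038, 0.0]
ft_force: [4.3, -0.5, -5.7]
opening: 0.0235
finger_force: 30.0
t: 6.28
position: [0.4994, -0.034, 0.0783]
tcp_rot: [0.0, 0.999, -0.038, 0.0]
ft_force: [4.9, -1.4, -6.8]
opening: 0.0234
finger_force: 30.0
```

```bash
for i in 1 2 3 4 5 6; do python3 -m creep '[[[0.01,0.067,0,0,0,0],[0,0,0,0,0,0],[0,0,0,0,0,0]]]' | grep -E "position|ft"; done
```

```text
position: [0.4996, -0.0316, 0.0783]
ft_force: [4.5, -0.7, -7.1]
position: [0.4998, -0.0296, 0.0783]
ft_force: [4.9, -0.7, -6.9]
position: [0.4999, -0.0276, 0.0782]
ft_force: [4.2, -1.7, -6.5]
position: [0.5001, -0.0255, 0.0783]
ft_force: [3.6, -1.2, -6.6]
position: [0.5003, -0.0235, 0.0783]
ft_force: [3.0, -1.0, -4.6]
position: [0.5005, -0.0214, 0.0783]
ft_force: [2.7, -0.1, -4.5]
```

```bash
for i in 1 2 3 4 5 6 7 8; do python3 -m creep '[[[0.005,0.033,0,0,0,0],[0,0,0,0,0,0],[0,0,0,0,0,0]]]' | grep -E "position|ft"; done
```

```text
position: [0.5006, -0.0207, 0.0783]
ft_force: [1.2, -2.8, -4.3]
position: [0.5007, -0.0196, 0.0782]
ft_force: [0.7, -3.1, -2.8]
position: [0.5008, -0.0184, 0.0782]
ft_force: [0.3, -1.4, -1.6]
position: [0.5009, -0.0174, 0.0782]
ft_force: [-2.1, -1.9, -1.3]
position: [0.501, -0.0164, 0.0782]
ft_force: [-3.9, -2.3, -0.7]
position: [0.501, -0.0156, 0.0782]
ft_force: [-4.7, -2.6, 1.8]
position: [0.5011, -0.0144, 0.0782]
ft_force: [-5.3, -2.5, 1.3]
position: [0.5012, -0.0133, 0.0782]
ft_force: [-4.9, -0.7, 1.6]
```

```bash
for i in 1 2 3 4 5 6 7 8 9; do python3 -m creep '[[[0,0.033,0,0,0,0],[0,0,0,0,0,0],[0,0,0,0,0,0]]]' | grep -E "position|ft"; done
```

```text
position: [0.5014, -0.0121, 0.0782]
ft_force: [-4.6, 1.8, 1.2]
position: [0.5014, -0.0108, 0.0782]
ft_force: [-6.2, 1.8, 0.5]
position: [0.5015, -0.0102, 0.0782]
ft_force: [-5.9, 0.6, 1.8]
position: [0.5015, -0.0093, 0.0782]
ft_force: [-4.2, 1.1, 1.4]
position: [0.5016, -0.0085, 0.0782]
ft_force: [-4.2, -0.7, 1.5]
position: [0.5017, -0.0079, 0.0782]
ft_force: [-6.0, -2.5, 1.6]
position: [0.5017, -0.0075, 0.0782]
ft_force: [-5.7, -5.0, 0.8]
position: [0.5017, -0.007, 0.0782]
ft_force: [-4.4, -6.7, 1.1]
position: [0.5018, -0.0059, 0.0782]
ft_force: [-4.5, -5.5, 1.3]
```

The force along the rail shows a notch: a forward pull from y≈-0.012, zero near -0.009, and resistance by -0.007. I'll step back to bracket its middle from the other side.

```bash
for i in 1 2 3 4 5 6 7; do python3 -m creep '[[[0,-0.033,0,0,0,0],[0,0,0,0,0,0],[0,0,0,0,0,0]]]' | grep -E "position|ft"; done
```

```text
position: [0.5018, -0.0061, 0.0782]
ft_force: [-5.4, -2.7, 1.4]
position: [0.5018, -0.0066, 0.0782]
ft_force: [-4.9, -0.2, 1.2]
position: [0.5017, -0.0078, 0.0782]
ft_force: [-5.1, -1.1, 1.3]
position: [0.5016, -0.0085, 0.0782]
ft_force: [-5.2, 0.1, 1.2]
position: [0.5015, -0.0094, 0.0782]
ft_force: [-5.0, 0.7, 1.5]
position: [0.5015, -0.0103, 0.0782]
ft_force: [-6.0, 0.8, 1.6]
position: [0.5014, -0.0109, 0.0782]
ft_force: [-5.2, 3.5, 1.9]
```

```bash
python3 -m creep '[[[-0.02,0.055,0,0,0,0],[0,0,0,0,0,0],[0,0,0,0,0,0],[0,0,0,0,0,0]]]' -1 | grep -E "pos|ft"
python3 -m creep '[[[0,0,0,0,0,0],[0,0,0,0,0,0],[0,0,0,0,0,0],[0,0,0,0,0,0],[0,0,0,0,0,0],[0,0,0,0,0,0]]]' -0.3
for i in 1 2 3; do python3 -m creep '[[[0,0,0,0,0,0],[0,0,0,0,0,0],[0,0,0,0,0,0],[0,0,0,0,0,0],[0,0,0,0,0,0]]]' -1 | grep -E "t:|pos|for|op"; done
```

```text
position: [0.5015, -0.0098, 0.0782]
ft_force: [-4.0, 1.3, -0.2]
t: 14.62
position: [0.5019, -0.0102, 0.0785]
tcp_rot: [0.0, 0.999, -0.038, 0.001]
ft_force: [-0.3, -0.2, -0.3]
opening: 0.0321
finger_force: 0.0
t: 15.03
position: [0.5016, -0.0101, 0.0783]
tcp_rot: [0.0, 0.999, -0.038, 0.0]
ft_force: [-0.5, -0.4, -0.3]
opening: 0.0233
finger_force: 30.0
t: 15.45
position: [0.5016, -0.0101, 0.0783]
tcp_rot: [0.0, 0.999, -0.038, 0.0]
ft_force: [0.8, 0.0, 0.7]
opening: 0.0231
finger_force: 30.0
t: 15.87
position: [0.5016, -0.0101, 0.0783]
tcp_rot: [0.0, 0.999, -0.038, 0.0]
ft_force: [0.3, -0.3, 0.7]
opening: 0.0232
finger_force: 30.0
```

```bash
for i in 1 2 3 4 5; do python3 -m creep '[[[0,0.025,0,0,0,0],[0,0,0,0,0,0],[0,0,0,0,0,0]]]' | grep -E "pos|ft"; done; echo back; for i in 1 2 3 4 5 6 7 8 9; do python3 -m creep '[[[0,-0.025,0,0,0,0],[0,0,0,0,0,0],[0,0,0,0,0,0]]]' | grep -E "pos|ft"; done
```

```text
position: [0.5017, -0.0094, 0.0783]
ft_force: [3.1, -0.7, 0.3]
position: [0.5017, -0.0087, 0.0783]
ft_force: [2.5, -1.0, 0.3]
position: [0.5018, -0.0081, 0.0783]
ft_force: [3.1, -3.5, 0.6]
position: [0.5018, -0.0076, 0.0784]
ft_force: [3.5, -4.6, -0.7]
position: [0.5018, -0.0072, 0.0784]
ft_force: [3.1, -5.7, -0.6]
back
position: [0.5018, -0.0073, 0.0783]
ft_force: [2.6, -4.2, -1.0]
position: [0.5018, -0.0075, 0.0784]
ft_force: [3.8, -0.6, -1.3]
position: [0.5017, -0.0084, 0.0784]
ft_force: [4.7, -0.2, -0.3]
position: [0.5016, -0.0092, 0.0783]
ft_force: [4.2, 0.3, -0.8]
position: [0.5016, -0.0101, 0.0783]
ft_force: [4.4, 1.1, -1.0]
position: [0.5015, -0.0107, 0.0783]
ft_force: [4.6, 1.9, -0.4]
position: [0.5015, -0.0112, 0.0784]
ft_force: [4.7, 2.7, -0.7]
position: [0.5015, -0.0116, 0.0783]
ft_force: [4.3, 4.3, -0.2]
position: [0.5015, -0.0119, 0.0783]
ft_force: [5.1, 6.1, -0.5]
```

The response is symmetric: -5.7 N at y=-0.0072 and +6.1 N at -0.0119, so the notch middle is at y≈-0.0095. I'll go there and regrip to take off the residual load.

```bash
python3 -m creep '[[[0.01,0.06,0,0,0,0],[0,0.06,0,0,0,0],[0,0,0,0,0,0],[0,0,0,0,0,0]]]' -1 | grep -E "pos|ft"
python3 -m creep '[[[0,0,0,0,0,0],[0,0,0,0,0,0],[0,0,0,0,0,0],[0,0,0,0,0,0],[0,0,0,0,0,0],[0,0,0,0,0,0]]]' -0.3|grep -E "pos|ope"
python3 -m creep '[[[0,0,0,0,0,0],[0,0,0,0,0,0],[0,0,0,0,0,0],[0,0,0,0,0,0],[0,0,0,0,0,0],[0,0,0,0,0,0],[0,0,0,0,0,0],[0,0,0,0,0,0]]]' -1
python3 - <<'E'
from h import *
import cv2
a=env.grab_frame("top")[150:290,220:410]; b=env.grab_frame("scene")[150:290,200:390]
cv2.imwrite("pics/end.png",cv2.resize(np.vstack([a,b]),None,fx=2.1,fy=2.1,interpolation=3))
E
```

```text
position: [0.5016, -0.0096, 0.0783]
ft_force: [3.7, -0.2, 0.6]
position: [0.5013, -0.0095, 0.0781]
opening: 0.032
t: 20.87
position: [0.5016, -0.0095, 0.0782]
tcp_rot: [0.0, 0.999, -0.038, -0.0]
ft_force: [-1.2, -0.7, -0.8]
opening: 0.023
finger_force: 30.0
```

View pics/end.png

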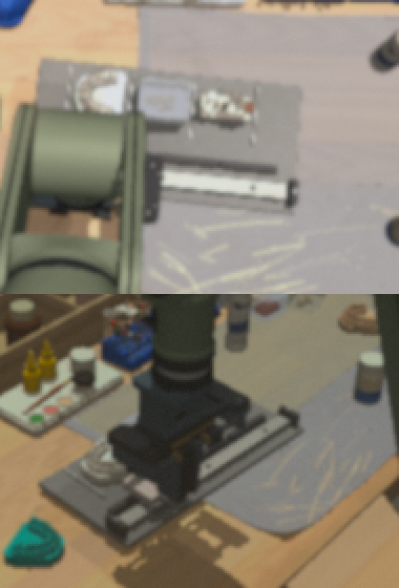

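The end picture shows the gripper on the carriage at about (185,465) in the scene half, in front of the white jaw at (100,462). Everything in the bays is where it was. I'm handing in.

```bash
python3 -c "
from rig import env
print(env.job_done())"
```

```text
the job is handed in; nothing more can be done
None
```

I slid the carriage to the third notch, in front of the white jaw model, and handed the job in with the knob still gripped at 30 N; by rail-force readings the ball is within about 0.5 mm of the notch's middle, but the hand-in returned no verdict.

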